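# Fit the keyed drag plate and spacer on an open reel

## Robot

A 7-joint arm with a two-finger parallel gripper is mounted at the origin on the work surface. World frame = base frame: x ahead of the robot, y to its left, z up, the work surface at z = 0. Lengths are in m, angles in rad, forces in N, time in s.
With the tool pointing down it reaches from about 0.425 to 0.875 m from the base axis. Payload 9.9 kg.
Tool frame: the origin (TCP) lies midway between the tips of the shut fingers; the grasp point (between the pads) lies 19 mm behind it; z points along the fingers, y is the line along which they close (so a half turn about z gives the same grasp; the last joint's range is limited). The gripper opens to 85 mm and grips with 20 to 120 N. Pads are 22 mm wide; open, the fingers measure 114 mm over their backs; the gripper's body (76 mm by 85 mm) begins 54 mm behind the grasp point. The pads swing forward as they close: fully open they stand 13 mm farther back than shut.
Start: joints at [1.222, 0.576, 0.025, 1.437, -0.015, 1.129, -0.057], TCP at [0.177, -0.651, 0.231] pointing down, gripper open.
Joint ranges: [-2.76, 2.76], [-0.34, 2.15], [-1.52, 1.57], [0.19, 2.46], [-1.09, 4.23], [0.17, 1.99], [-2.82, 2.82]. Speed limits (rad/s): [2.22, 2.22, 3.01, 3.01, 3.14, 3.14, 3.14].

## Interface

Orientations are given as a unit quaternion [w, x, y, z].
In Python, from plant import observe, read_camera, calibration, close_job gives the robot as it stands.
- The arm moves only by the shell command python3 -m jog 'ROWS' [OPENING] [FORCE]. ROWS is JSON, a list that holds one entry, the list of rows, each a list of 6 numbers: the shift along the tool's x, y, z in cm, then the turn, a rotation vector about the tool's x, y, z in degrees. A call has 1 to 8 rows; each row is the pose to reach, as a shift and turn from the pose commanded when the call began, along the tool's axes at that moment; what a row does not reach only later rows make up. A row lasts 1/10 s, in which the tool goes at most 50 mm and 8.59 degrees, less where a joint would pass 70% of its speed; a pose out of reach is approached as far as the arm can. A call with a gripper value outside its range is refused whole. OPENING is the closure, from 0 (fully open) to 1 (shut), set as the call begins (- or left out, the last holds). The fingers move at their own pace and stop on an object; FORCE is the grip in N (left out, the last holds). Time passes only in rows, so rows that repeat a pose let the fingers close. It gives the time, the measured TCP pose, the force, the opening and the grip force at its end, in the units of the state.
- observe(): the state, without advancing time (a new reading comes with each control period).
- read_camera(name): name is "scene" or "side" or "wrist"; returns the picture (400x640x3 uint8, red, green, blue); there is no depth.
- calibration(name): a dict with "fx", "fy", "cx", "cy" (pixels), "extrinsics" (4x4, takes a point from camera to world coordinates). Camera axes: x right, y down, z forward; pixel columns grow to the right and rows downward; lengths in m; the calibration is good to about 2 mm. A picture is of the moment at which its call begins: read the wrist's pose just before it. calibration takes no time and is no camera call; for the wrist camera it gives the pose at the moment of the call.
- close_job(): hands the job in; it is judged then, once.
The state is a dict: "time_s": time; "qpos": joint angles; "joint_velocities": joint speeds; "effort": joint torques, N m; "tool_pos": TCP position; "tool_rot": TCP orientation; "force": force on the tool from outside, world axes, zero at the start; "torque": the same for the moment, N m; "grip_width": finger opening in m; "grip_force": force on a finger pad.
Only numpy, scipy, OpenCV 4.12 (cv2) and the standard library are available. Lean on these libraries where they do the work, as an engineer would, in place of code of your own. Each camera call takes 0.05 s, during which the arm holds its last target. There are 200 camera calls.

## Task

Put the drag back together on the open fishing reel: slip the wide hex-hubbed drag plate over its upright gear sleeve and turn it until its tab drops into the keyway and it lies flat on the brass gear, then fit the keyed hex spacer the same way, down flat on top of the plate. Do not force the parts or bump the pinion and yoke beside the gear, let go of both, and leave everything else on the bench where it is.

Things in the scene. Friction and masses are not known exactly. Their poses are not given: they have to be found in the camera images.
- reel: Gear-side plate of a big fishing reel, open, face up, in a round black rubber nest, fixed: 168 mm across, aluminium rim 24 mm high. Origin: centre of its underside on the bench, z up; the sleeve's axis is at (-23, 0) mm. Beside the gear, towards +x: a steel yoke bar over the pinion, 62 mm along y, 14 mm along x, centred at (33, 0), 42 mm high.
- pinion (a point): Top of the pinion's stub shaft, 62 mm above the bench, at (21, 0) mm in the reel's frame; the brass pinion below is 17 mm across and 50 mm high. With the yoke and the studs it takes up the reel's +x side of the sleeve, 45 degrees either way and from 35 mm off the sleeve's axis: no room there for an opening finger. On the other sides nothing stands higher than the gear.
- stud0 (a point): Top of one sprung yoke stud, 9 mm across, 56 mm above the bench, at (33, 26) mm in the reel's frame.
- stud1 (a point): Top of the other yoke stud, alike, at (33, -26) mm.
- gear: Brass gear, 67 mm across, in one piece with the upright steel sleeve. Origin: on its axis at bench height; z up along the axis; x points from the axis towards the keyway. Starts at any angle and turns only stiffly (1.2 N m).
- gear_face (a point): Centre of the gear's upper face at the foot of the sleeve, 28 mm above the bench; axes as gear. A dark groove in the face runs on outward from the keyway.
- sleeve_end (a point): Centre of the sleeve's upper end, 62 mm above the bench; axes as gear (x towards the keyway). The sleeve is 18 mm in diameter, end chamfered 1 mm. The keyway is a slot 6 mm wide down its whole side, open at the end, its floor 5 mm from the axis. A spindle 10.4 mm in diameter with a tapered tip stands 14 mm further up out of the end.
- plate: Drag plate, plain steel, 0.12 to 0.24 kg: round flange 64 mm across, 5 mm thick, with a hexagonal hub on it, 36 mm across flats, 5 to 14 mm above the underside. Lies flat, hub up. Origin: centre of the underside; z up; x points towards the tab (side marked by a dark bar on the flange). Flats of the hub face x and every 60 degrees from it.
- plate_top (a point): Centre of the top of the plate's hub, 14 mm above its underside; axes as plate. The bore is 20 mm in diameter; a tab 4.2 mm wide, 6 mm tall, at the underside, reaches in to 6 mm from the axis, so it clears the spindle, then rests on the sleeve's end until turned to the keyway.
- spacer: Keyed spacer, plain steel, 0.04 to 0.09 kg: hexagonal, 30 mm across flats, 16 mm tall, with the same bore and the same tab at its underside as the plate. Stands tab end down. Origin: centre of the underside; z up; x points towards the tab (dark mark on top and down that side). Flats face x and every 60 degrees from it.
- ring: Bystander: plain round bearing ring, steel, no tab, 34 mm across, 12 mm tall. Origin under its centre.
- star: Bystander: five-armed aluminium star wheel, 72 mm across, 12 mm tall. Origin under its centre.
- resin: Bystander: small blue bottle with black cap, 33 mm across, 85 mm tall. Origin under its centre.
- thinner: Bystander: tall yellow bottle with orange cap, 42 mm across, 150 mm tall. Origin under its centre.
- dish: Bystander: small glass bowl, 72 mm across, 34 mm tall, behind the reel. Origin under its centre.
- screwdriver: Bystander: screwdriver 190 mm long, lying behind the reel. Origin under its middle.
Not all that is in view belongs to the job. Leave any purple or red look-alike of the reel alone.

How it is judged:
By the outcome, as a careful person would: the job done as asked, in the order asked, and still so for the second after the job is handed in, with the robot touching nothing.
It also fails if it takes over 72 s, if anything falls off the work surface, if the arm or the gripper's body presses on something with over 40 N, if the wrist force passes 120 N, or if a joint passes its speed limit or range.

## Working session

There is one attempt and no reset: what is moved stays moved. The work goes in short steps, Python scripts to look and compute and a shell command to move; the robot and the scene stay as the last step left them, time stands still between calls to the robot, and variables do not carry over. Pictures are saved under pics/ and viewed, at most 10 in all, crops included, and the job is handed in when it is done.

```bash
mkdir -p pics; cat > h.py <<'E'
import numpy as np, cv2
from plant import observe, read_camera, calibration, close_job
from scipy.spatial.transform import Rotation as R
def snap(cam,name):
    c=calibration(cam); im=np.array(read_camera(cam)); cv2.imwrite(f'pics/{name}.png',im[:,:,::-1]); np.savez(f'pics/{name}.npz',im=im,E=c['extrinsics'],K=[c['fx'],c['fy'],c['cx'],c['cy']]); return im
def load(name):
    d=np.load(f'pics/{name}.npz'); return d['im'],d['E'],d['K']
def cast(name,uv,z):
    _,E,K=load(name); uv=np.atleast_2d(uv).astype(float)
    d=np.c_[(uv[:,0]-K[2])/K[0],(uv[:,1]-K[3])/K[1],np.ones(len(uv))]@E[:3,:3].T
    o=E[:3,3]; return o+d*((z-o[2])/d[:,2])[:,None]
def proj(name,P):
    _,E,K=load(name); p=(np.atleast_2d(P)-E[:3,3])@E[:3,:3]
    return np.c_[K[0]*p[:,0]/p[:,2]+K[2],K[1]*p[:,1]/p[:,2]+K[3]]
def tool():
    s=observe(); w,x,y,z=s['tool_rot']; return np.array(s['tool_pos']),R.from_quat([x,y,z,w])
def shift(target):  # cm in tool axes
    p,r=tool(); return r.inv().apply(np.array(target)-p)*100
E
python3 - <<'E'
from h import *
a=snap('scene','s0');b=snap('side','d0');c=snap('wrist','w0')
cv2.imwrite('pics/all.png',np.vstack([np.hstack([a,b])[:,:,::-1]])[:, :][::1,::1])
for n in ['s0','d0','w0']:
    _,E,K=load(n);print(n,E[:3,3].round(3),E[:3,2].round(2),K.round(0))
s=observe();print(s['time_s'],s['tool_rot'],s['tool_pos'],s['force'],s['grip_width'])
E
```

```text
s0 [ 1.224 -0.027  0.589] [-0.81  0.02 -0.59] [371. 371. 320. 198.]
d0 [0.434 0.824 0.831] [ 0.07 -0.74 -0.67] [450. 450. 319. 203.]
w0 [ 0.255 -0.632  0.374] [-0.3  -0.08 -0.95] [290. 290. 314. 198.]
0.15 [-6.36784336e-04  9.91246559e-01  1.32022129e-01 -1.09641360e-04] [ 0.17657241 -0.6511291   0.23064183] [-0.11038746  0.48713561 -0.21236007] 0.08554350874228286
```

View pics/s0.png

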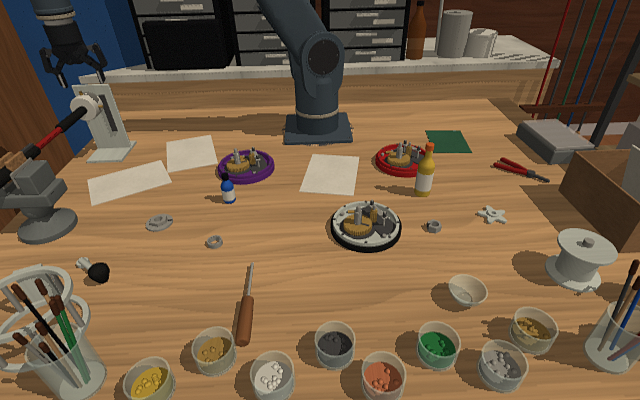

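View pics/d0.png

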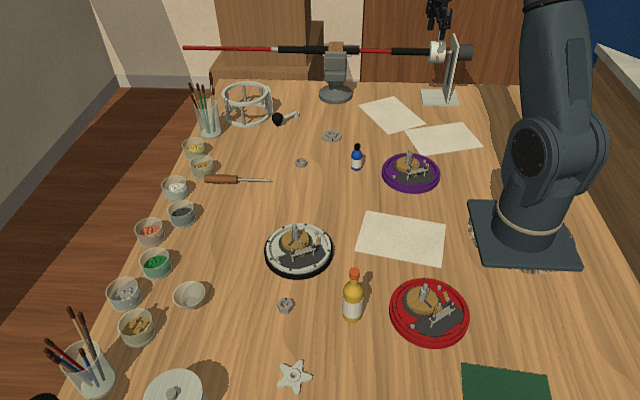

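The scene picture shows these candidates:
- **Reel:** black-nest one at (366,225); the purple (245,165) and red (405,158) ones are look-alikes.
- **Plate:** flanged part at (160,223); the star at (490,214) is a bystander.
- **Spacer:** (433,226) or (214,242); one of these is the plain ring.

I'll check them in one close crop.

```bash
python3 - <<'E'
from h import *
def cr(n,u,v,w,h,W=390,H=290):
    im,_,_=load(n); return cv2.resize(im[v-h:v+h,u-w:u+w,::-1],(W,H),interpolation=cv2.INTER_CUBIC)
top=np.hstack([cr('s0',160,223,20,15,260),cr('s0',214,242,20,15,260),cr('s0',433,226,20,15,260)])
bot=np.hstack([cr('s0',366,222,44,33,390),cr('d0',298,245,44,33,390)])
cv2.imwrite('pics/c0.png',np.vstack([top,bot]))
for nm,s,d,z in [('plate',(160,221),(331,135),.01),('ringL',(214,242),(301,162),.01),('hexR',(433,226),(286,305),.01),('sleeve/spindle tip',(359,208),(295,229),.07),('reel rim',(366,226),(298,249),.02)]:
    print(nm,cast('s0',s,z).round(3),cast('d0',d,z).round(3))
E
```

```text
plate [[ 0.505 -0.407  0.01 ]] [[ 0.5   -0.406  0.01 ]]
ringL [[ 0.59  -0.258  0.01 ]] [[ 0.583 -0.256  0.01 ]]
hexR [[0.567 0.254 0.01 ]] [[0.562 0.257 0.01 ]]
sleeve/spindle tip [[0.562 0.076 0.07 ]] [[0.559 0.084 0.07 ]]
reel rim [[0.568 0.094 0.02 ]] [[0.552 0.103 0.02 ]]
```

View pics/c0.png

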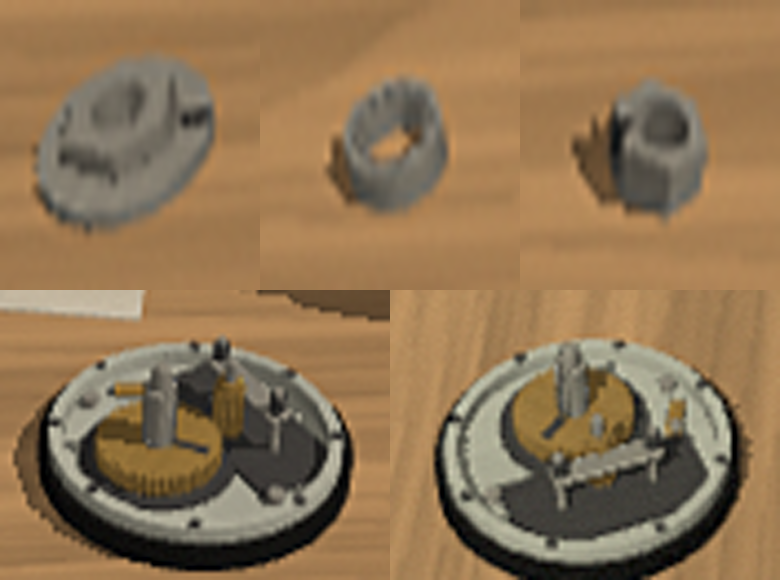

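The crop settles it. The plate is top left, with its dark bar towards world +y. The middle part is the plain ring. The right-hand part is the hex spacer, with its mark towards -y. The groove on the black reel points to +x+y. Next I go above the plate.

```bash
python3 - <<'E'
from h import *
p,r=tool();print(p,r.as_matrix().round(3));print(shift([.50,-.406,.20]))
c=r.inv()
_,E,K=load('w0');print('cam in tool',c.apply(E[:3,3]-p).round(3),c.apply(E[:3,2]).round(3),'tcp px',proj('w0',p),proj('w0',p+[0,0,-.1]))
E
```

```text
[ 0.17657241 -0.6511291   0.23064183] [[ 0.965  0.262 -0.   ]
 [ 0.262 -0.965  0.001]
 [-0.    -0.001 -1.   ]]
[ 37.63129059 -15.1892592    3.08194806]
cam in tool [ 0.08   0.002 -0.143] [-0.311  0.     0.95 ] tcp px [[310.72598145 255.37220024]] [[312.18587534 198.84099401]]
```

```bash
python3 -m jog '[[[37.6,-15.2,3,0,0,0],[37.6,-15.2,3,0,0,0],[37.6,-15.2,3,0,0,0],[37.6,-15.2,3,0,0,0],[37.6,-15.2,3,0,0,0],[37.6,-15.2,3,0,0,0],[37.6,-15.2,3,0,0,0],[37.6,-15.2,3,0,0,0]]]' 0; python3 -m jog '[[[0,0,0,0,0,0],[0,0,0,0,0,0]]]'; python3 - <<'E'
from h import *
snap('wrist','w1');p,r=tool();print(p,r.as_matrix().round(3))
E
```

```text
time_s: 0.95
tool_pos: [0.4958, -0.4089, 0.2015]
tool_rot: [-0.0, 0.991, 0.132, -0.0]
force: [0.0, -0.5, 0.1]
grip_width: 0.0859
grip_force: 0.0
time_s: 1.15
tool_pos: [0.4956, -0.4088, 0.2012]
tool_rot: [-0.0, 0.991, 0.134, -0.0]
force: [-0.8, -0.9, -0.0]
grip_width: 0.0855
grip_force: 0.0
[ 0.49420305 -0.41039884  0.2014389 ] [[ 0.965  0.262 -0.001]
 [ 0.262 -0.965 -0.   ]
 [-0.001 -0.    -1.   ]]
```

View pics/w1.png

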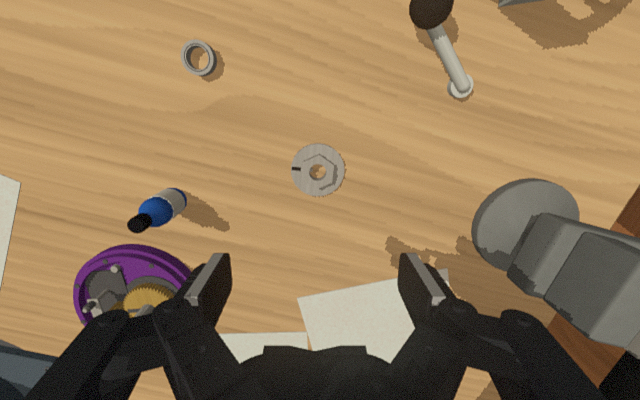

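The wrist picture shows the plate at (318,171), with its bar on the left at (296,170). The resin bottle is at (158,210) and the ring at (199,58).

```bash
cat >> h.py <<'E'
def blob(im,c,rad,fn,near=True):
    u,v=c; m=np.zeros(im.shape[:2],np.uint8); m[max(0,v-rad):v+rad,max(0,u-rad):u+rad]=1
    k=(fn(im.astype(int))&(m>0)).astype(np.uint8)
    n,l,s,ce=cv2.connectedComponentsWithStats(k); 
    i=1+np.argmax(s[1:,4]); return (l==i).astype(np.uint8),ce[i],s[i,4]
grey=lambda a:(a.max(2)-a.min(2)<35)
def ang(d): return np.degrees(np.arctan2(d[1],d[0]))
E
python3 - <<'E'
from h import *
n='w1';im,_,_=load(n)
m,c,a=blob(im,(318,171),38,grey)
cs,_=cv2.findContours(m,cv2.RETR_EXTERNAL,cv2.CHAIN_APPROX_NONE);q=cast(n,cs[0][:,0],.004)[:,:2]
(cx,cy),rr=cv2.minEnclosingCircle(q.astype(np.float32));e=cv2.fitEllipse((q*1000).astype(np.float32));print('flange',cx,cy,rr,e)
d,dc,da=blob(im,(296,170),10,lambda a:a.max(2)<90);bar=cast(n,dc,.005)[0]
print('bar',dc,da,bar);cen=np.array(e[0])/1000;print('tab angle',ang(bar[:2]-cen),np.linalg.norm(bar[:2]-cen))
t,r=tool();print('tool y ang',ang(r.as_matrix()[:,1]),'x',ang(r.as_matrix()[:,0]),shift([cen[0],cen[1],.2]))
E
```

```text
flange 0.5007644295692444 -0.4130619168281555 0.032094549387693405 ((500.858154296875, -412.9318542480469), (62.259666442871094, 62.758949279785156), 141.6325225830078)
bar [295.70833333 168.25      ] 24 [ 0.49650153 -0.38753497  0.005     ]
tab angle 99.73386624062364 0.025767850450160265
tool y ang -74.79231712656917 x 15.2076944302109 [0.57590012 0.41903616 0.14324029]
```

```bash
python3 - <<'E'
from h import *
g=lambda n,x,y,z:cast(n,(x,y),z)[0]
a=g('d0',292.4,250.4,.056);b=g('d0',313.8,247.7,.056);print('studs',a,b,np.linalg.norm(a-b),'yoke line',ang(b-a))
f=g('s0',357.7,222.8,.028);e=g('s0',368.7,224.7,.028);print('groove s',ang(e-f),f,e)
c=lambda x,y:((x-390)/4.43+254,(y-290)/4.43+212)
print('groove d',ang(g('d0',*c(545,437),.028)-g('d0',*c(572,408),.028)), g('d0',*c(572,408),.028))
E
```

```text
studs [0.55924598 0.13957526 0.056     ] [0.51082732 0.12836891 0.056     ] 0.04969858851367601 yoke line -166.96852955829723
groove s 71.04465120494372 [0.56447952 0.07462644 0.028     ] [0.57290791 0.09916636 0.028     ]
groove d 61.275410434186654 [0.56171397 0.07637871 0.028     ]
```

```bash
python3 -m jog '[[[0.6,0.4,10,0,0,-114.5],[0.6,0.4,10,0,0,-114.5],[0.6,0.4,10,0,0,-114.5],[0.6,0.4,10,0,0,-114.5],[0.6,0.4,10,0,0,-114.5],[0.6,0.4,10,0,0,-114.5],[0.6,0.4,10,0,0,-114.5],[0.6,0.4,10,0,0,-114.5]]]' 0.35 30 | head -3;  python3 - <<'E'
from h import *
t,r=tool();print(t,ang(r.as_matrix()[:,1]),observe()['qpos'],cast('s0',(425,180),.07),cast('d0',(353,300),.07))
E
```

```text
time_s: 2.0
tool_pos: [0.4995, -0.4147, 0.1018]
tool_rot: [0.0, 0.743, 0.67, -0.001]
[ 0.49946817 -0.41469385  0.1018236 ] -5.90037578910806 [ 0.82155083  0.67724184 -0.33645316  1.65012053  0.27769745  0.86180117
  0.26891671] [[0.4599958  0.25471028 0.07      ]] [[0.41822341 0.27798833 0.07      ]]
```

```bash
python3 -m jog '[[[0,0,0,0,0,-45.6],[0,0,0,0,0,-45.6],[0,0,0,0,0,-45.6],[0,0,0,0,0,-45.6],[0,0,0,0,0,-45.6],[0,0,0,0,0,-45.6],[0,0,0,0,0,-45.6]]]' | head -3;  python3 - <<'E'
from h import *
snap('wrist','w2');t,r=tool();print(t,ang(r.as_matrix()[:,1]),observe()['qpos'],proj('w2',[[.5009,-.4129,.005],[.4965,-.3875,.005]]))
E
```

```text
time_s: 2.7
tool_pos: [0.4995, -0.4146, 0.1016]
tool_rot: [-0.0, 0.428, 0.904, -0.0]
[ 0.49975091 -0.4143059   0.10166273] 39.29187482470308 [ 0.94576243  0.71021281 -0.55382351  1.64499723  0.44790245  0.91638074
  0.9084034 ] [[317.55844223 196.8690214 ]
 [332.6894603  171.66052112]]
```

View pics/w2.png

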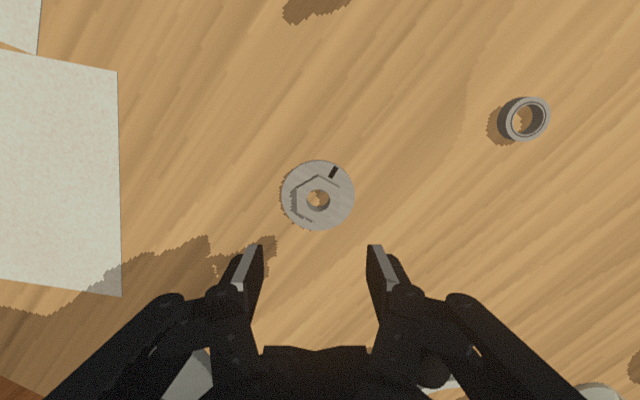

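The plate is at (317,195) between the fingers, with its bar at (334,172), as predicted.

```bash
python3 - <<'E'
from h import *
n='w2';im,_,_=load(n)
m,c,a=blob(im,(317,195),44,grey)
cs,_=cv2.findContours(m,cv2.RETR_EXTERNAL,cv2.CHAIN_APPROX_NONE);q=cast(n,cv2.convexHull(cs[0])[:,0],.004)[:,:2]
e=cv2.fitEllipse((q*1000).astype(np.float32));print('flange',e)
d,dc,da=blob(im,(334,172),12,lambda a:a.max(2)<70);bar=cast(n,dc,.005)[0];cen=np.array(e[0])/1000
print('bar',dc,da,'tab',ang(bar[:2]-cen),np.linalg.norm(bar[:2]-cen))
ys,xs=np.nonzero(d);P=cast(n,np.c_[xs,ys],.005)[:,:2]-cen;u,s,v=np.linalg.svd(P-P.mean(0));print('bar axis',ang(v[0]))
b,bc,ba=blob(im,(318,200),14,lambda a:(a[:,:,0]-a[:,:,2]>35));print('bore',cast(n,bc,.007))
t,r=tool();print(ang(r.as_matrix()[:,1]),shift([cen[0],cen[1],.0065]))
E
```

```text
flange ((500.7607421875, -412.7904357910156), (63.65269088745117, 64.17820739746094), 41.21799087524414)
bar [332.68888889 171.93333333] 45 tab 99.2904715040069 0.025444540666977458
bar axis -80.85821746684535
bore [[ 0.5008343 -0.4129674  0.007    ]]
39.29187482470308 [0.05175597 0.1822916  9.5161287 ]
```

```bash
python3 -m jog '[[[0.05,0.18,4.5,0,0,0],[0.05,0.18,7.5,0,0,0],[0.05,0.18,9.5,0,0,0],[0.05,0.18,9.5,0,0,0]]]'; python3 -m jog '[[[0,0,0,0,0,0],[0,0,0,0,0,0],[0,0,0,0,0,0],[0,0,0,0,0,0],[0,0,0,0,0,0]]]' 1 50
```

```text
time_s: 3.15
tool_pos: [0.5, -0.4108, 0.004]
tool_rot: [-0.003, 0.427, 0.904, 0.0]
force: [-1.1, 1.2, -0.3]
grip_width: 0.0558
grip_force: 0.0
time_s: 3.65
tool_pos: [0.503, -0.4118, 0.0082]
tool_rot: [0.001, 0.427, 0.904, -0.0]
force: [-1.0, -0.2, 6.9]
grip_width: 0.0338
grip_force: 50.7
```

```bash
python3 -m jog '[[[0,0,-3,0,0,0],[0,0,-8,0,0,0],[0,0,-12,0,0,0],[0,0,-12,0,0,0],[0,0,-12,0,0,0]]]'; python3 - <<'E'
from h import *
im=snap('wrist','w3')
t,r=tool();print(t,ang(r.as_matrix()[:,1]),proj('w3',t+[0,0,-.008]));cv2.imwrite('pics/w3c.png',cv2.resize(im[150:350,160:480,::-1],(800,500)))
E
```

```text
time_s: 4.15
tool_pos: [0.5026, -0.4116, 0.128]
tool_rot: [0.001, 0.427, 0.904, -0.0]
force: [-0.3, 0.6, -0.9]
grip_width: 0.0338
grip_force: 50.3
[ 0.50181168 -0.41119586  0.12655201] 39.51190428448153 [[314.57587573 242.30215959]]
```

View pics/w3c.png

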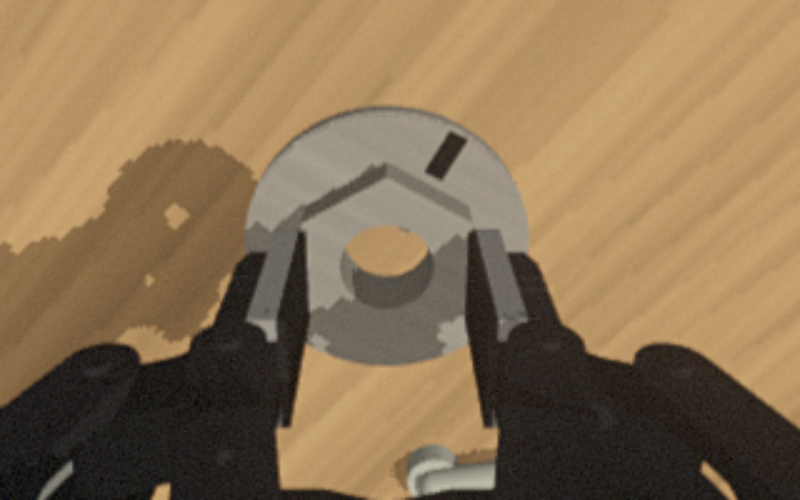

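Well gripped: the hub flats lie on the pads, the bore shows at crop (388,262) and the bar at (445,155). Next is a look at the sleeve from just short of it.

```bash
python3 - <<'E'
from h import *
print(shift([.556,-.02,.14]))
E
```

```text
[26.73306968 29.06916119 -1.35685436]
```

```bash
python3 -m jog '[[[26.7,29.1,-1.4,0,0,33.5],[26.7,29.1,-1.4,0,0,33.5],[26.7,29.1,-1.4,0,0,33.5],[26.7,29.1,-1.4,0,0,33.5],[26.7,29.1,-1.4,0,0,33.5],[26.7,29.1,-1.4,0,0,33.5],[26.7,29.1,-1.4,0,0,33.5],[26.7,29.1,-1.4,0,0,33.5]]]'; python3 -m jog '[[[0,0,0,0,0,0],[0,0,0,0,0,0],[0,0,0,0,0,0]]]' ; python3 - <<'E'
from h import *
im=snap('wrist','w4')
t,r=tool();print(t,ang(r.as_matrix()[:,1]),observe()['qpos'],proj('w4',[.556,.08,.062]));cv2.imwrite('pics/w4c.png',cv2.resize(im[0:300,120:520,::-1],(800,600)))
E
```

```text
time_s: 5.0
tool_pos: [0.556, -0.0175, 0.1395]
tool_rot: [-0.001, 0.669, 0.744, -0.001]
force: [0.6, 0.2, -1.5]
grip_width: 0.0339
grip_force: 50.3
time_s: 5.3
tool_pos: [0.5561, -0.0214, 0.1397]
tool_rot: [-0.001, 0.669, 0.743, -0.001]
force: [0.6, -0.7, -1.1]
grip_width: 0.0339
grip_force: 50.3
[ 0.55623913 -0.02179828  0.13987571] 5.901720506768115 [ 0.23767612  0.52514648 -0.42357933  1.85773532  0.28632735  0.82068184
 -0.22977485] [[328.56126422  68.62852736]]
```

View pics/w4c.png

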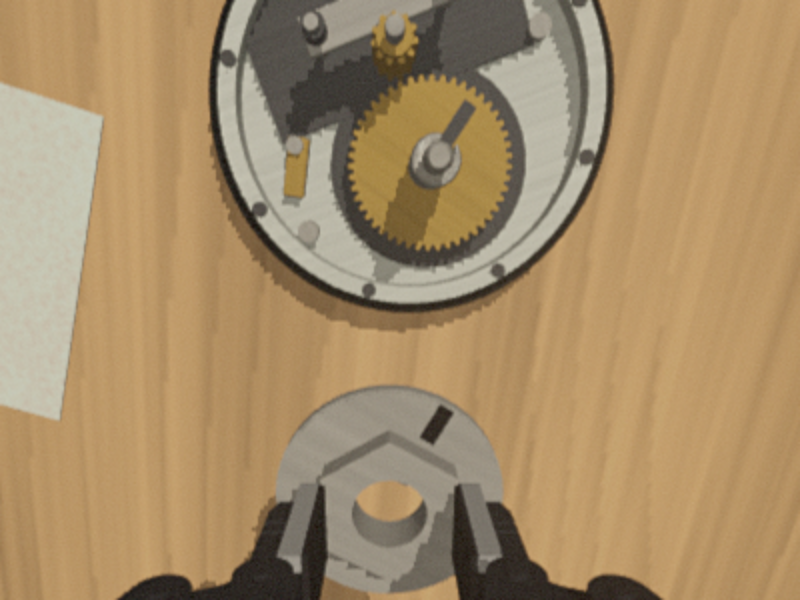

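The picture shows the sleeve end at crop (437,158), that is pixel (338,79). The groove runs to crop (470,103). The held plate's bar is at crop (437,424), nearly parallel to the groove.

```bash
cat > m.py <<'E'
from h import *
from scipy.optimize import least_squares
def circ(P,r=None):
    f=lambda q:np.hypot(P[:,0]-q[0],P[:,1]-q[1])-(r if r else q[2])
    s=least_squares(f,[*P.mean(0),r or .03],loss='soft_l1',f_scale=.0007);return s.x,np.sqrt(np.mean(s.fun**2))
n='w4';im,_,_=load(n);t,r=tool()
hsv=cv2.cvtColor(im,cv2.COLOR_RGB2HSV).astype(int)
# gear
m,c,a=blob(im,(335,80),55,lambda a:(hsv[:,:,1]>110)&(hsv[:,:,0]>12)&(hsv[:,:,0]<32))
cs,_=cv2.findContours(m,cv2.RETR_EXTERNAL,cv2.CHAIN_APPROX_NONE);cc=max(cs,key=len)
P=cast(n,cv2.convexHull(cc)[:,0],.028)[:,:2];g,e=circ(P);print('gear',g,e)
# sleeve end: bright grey
m,c,a=blob(im,(338,79),16,lambda a:grey(a)&(a.max(2)>110));print('sleeve blob',c,a,cast(n,c,.062))
print('eye sleeve end',cast(n,(338,79),.062))
gr,gc,ga=blob(im,(351,58),12,lambda a:(a.max(2)<115)&(hsv[:,:,1]<100));ys,xs=np.nonzero(gr);Q=cast(n,np.c_[xs,ys],.028)[:,:2]
u,s,v=np.linalg.svd(Q-Q.mean(0));print('groove',gc,ga,'dir from gear',ang(Q.mean(0)-g[:2]),'axis',ang(v[0]),np.linalg.norm(Q.mean(0)-g[:2]))
print('eye groove',ang(cast(n,(120+470/2,103/2),.028)[0][:2]-g[:2]))
# plate
zf=t[2]-.0065+.005
m,c,a=blob(im,(315,230),60,lambda a:grey(a)&(a.max(2)>60));cs,_=cv2.findContours(m,cv2.RETR_EXTERNAL,cv2.CHAIN_APPROX_NONE);cc=max(cs,key=len)[:,0]
cc=cc[(cc[:,1]<236)&(cc[:,1]>193)];P=cast(n,cc,zf)[:,:2];pc,e=circ(P,.032);print('plate',pc[:2],e,'free',circ(P))
b,bc,ba=blob(im,(338,212),10,lambda a:a.max(2)<70);bar=cast(n,bc,zf)[0];print('tab',bc,ba,ang(bar[:2]-pc[:2]),np.linalg.norm(bar[:2]-pc[:2]))
M=r.as_matrix();print('tool y',ang(M[:,1]),'plate in tool cm',r.inv().apply([*(pc[:2]-t[:2]),0])*100)
print('shift gear-plate',r.inv().apply([*(g[:2]-pc[:2]),0])*100,'shift sleeve',r.inv().apply([*(cast(n,(338,79),.062)[0][:2]-pc[:2]),0])*100)
E
python3 m.py
```

```text
gear [0.56305205 0.07364806 0.03352595] 0.0030219024533813285
sleeve blob [338.20481928  77.61445783] 332 [[0.56346072 0.07493041 0.062     ]]
eye sleeve end [[0.56343445 0.07401633 0.062     ]]
groove [348.8041958   60.53146853] 143 dir from gear 61.691201701191986 axis -120.4454216864968 0.019912617167869334
eye groove 61.31252974240239
plate [ 0.55660129 -0.02023151] 0.00048000728010014345 free (array([ 0.55639939, -0.01840534,  0.03054113]), np.float64(0.00014526983637052132))
tab [337.92857143 211.96031746] 126 65.97656362594579 0.02520843234067619
tool y 5.901720506768115 plate in tool cm [ 0.1521226   0.05213381 -0.00019994]
shift gear-plate [ 9.27186589e+00  1.60694567e+00 -9.09835246e-03] shift sleeve [ 9.30456617e+00  1.64877007e+00 -9.20152886e-03]
```

```bash
python3 -m jog '[[[5,0.9,0,0,0,4.8],[9.3,1.62,0,0,0,4.8],[9.3,1.62,2,0,0,4.8],[9.3,1.62,4,0,0,4.8],[9.3,1.62,5,0,0,4.8],[9.3,1.62,5.3,0,0,4.8],[9.3,1.62,5.3,0,0,4.8],[9.3,1.62,5.3,0,0,4.8]]]'; python3 - <<'E'
from h import *
im=snap('wrist','w5')
t,r=tool();print(t,ang(r.as_matrix()[:,1]));cv2.imwrite('pics/w5c.png',cv2.resize(im[150:300,220:420,::-1],(800,600),interpolation=cv2.INTER_CUBIC))
E
```

```text
time_s: 6.15
tool_pos: [0.5638, 0.0737, 0.0885]
tool_rot: [0.0, 0.7, 0.714, 0.0]
force: [-0.2, 0.1, -0.9]
grip_width: 0.0344
grip_force: 50.3
[0.56380074 0.07385077 0.08855025] 1.178284693169967
```

View pics/w5c.png

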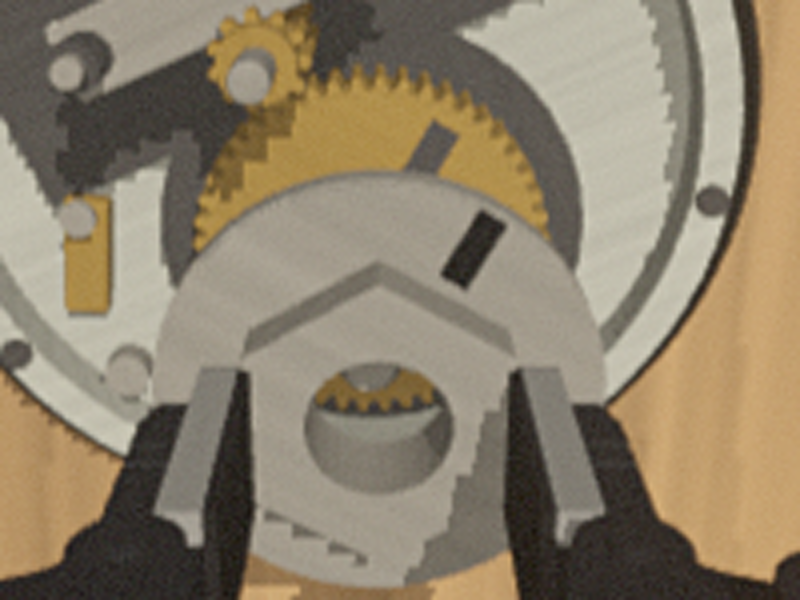

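The plate is over the sleeve and its bar is nearly parallel to the groove. The bore rim is centred at crop (378,428), with the spindle just showing through it at (372,375).

```bash
python3 - <<'E'
from h import *
n='w5';t,r=tool()
px=lambda x,y:(220+x/4,150+y/4)
for dz in (.0045,.006):
    b=cast(n,px(378,428),t[2]+dz)[0];print('bore',b,'in tool',r.inv().apply(b-t)*100,'shift',r.inv().apply(np.array([.5633,.0742,0])-b)[:2]*100)
bar0=cast(n,px(456,280),t[2]-.004)[0];bar1=cast(n,px(491,220),t[2]-.004)[0];print('bar axis',ang(bar1-bar0),'from bore',ang((bar0+bar1)/2-b))
g0=cast(n,px(425,165),.028)[0];g1=cast(n,px(443,130),.028)[0];print('groove',ang(g1-g0),ang(g1-[.5633,.0742,0]),g1)
print('spindle visible pt',cast(n,px(372,375),.07))
E
```

```text
bore [0.56469808 0.07299499 0.09305025] in tool [-0.08732266  0.08848916 -0.44991129] shift [ 0.1216487  -0.14834272]
bore [0.564677   0.07385024 0.09455025] in tool [-0.00174539  0.08831758 -0.59989595] shift [ 0.03607143 -0.14817115]
bar axis 63.739537937330056 from bore 60.111689693921065
groove 65.56281210017593 60.84178168331899 [0.5761473  0.09722695 0.028     ]
spindle visible pt [[0.56389998 0.06908827 0.07      ]]
```

```bash
python3 -m jog '[[[0.08,-0.12,0,0,0,0],[0.08,-0.12,0.4,0,0,0],[0.08,-0.12,0.8,0,0,0],[0.08,-0.12,1.2,0,0,0],[0.08,-0.12,1.2,0,0,0]]]'; python3 - <<'E'
from h import *
im=snap('wrist','w6')
t,r=tool();print(t,ang(r.as_matrix()[:,1]));cv2.imwrite('pics/w6c.png',cv2.resize(im[200:300,250:383,::-1],(800,600),interpolation=cv2.INTER_CUBIC))
E
```

```text
time_s: 6.7
tool_pos: [0.5616, 0.0749, 0.0751]
tool_rot: [-0.0, 0.699, 0.715, -0.0]
force: [-0.4, 0.4, -1.3]
grip_width: 0.0338
grip_force: 50.3
[0.5617828  0.07493294 0.07533871] 1.232284396959501
```

View pics/w6c.png

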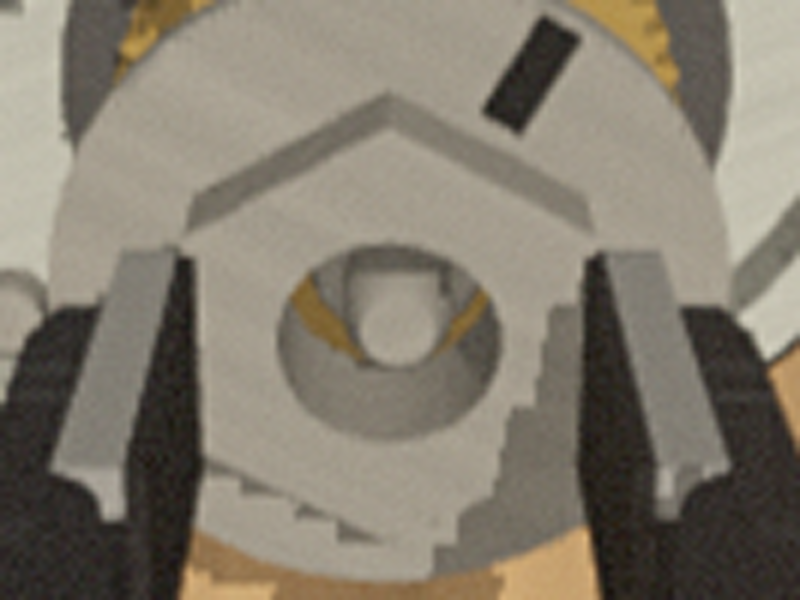

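The spindle tip shows inside the bore at crop (397,330); the bore centre is at (390,342).

```bash
python3 - <<'E'
from h import *
n='w6';t,r=tool();px=lambda x,y:(250+x*133/800,200+y/6)
for dz in (.0045,.006):
    b=cast(n,px(390,342),t[2]+dz)[0];s=cast(n,px(397,330),.076)[0];print(b,s,r.inv().apply(s-b)*100)
E
```

```text
[0.56272846 0.07427231 0.07983871] [0.56339655 0.07334226 0.076     ] [-0.09437966  0.06511757  0.38382644]
[0.56270758 0.0751282  0.08133871] [0.56339655 0.07334226 0.076     ] [-0.179978    0.06549062  0.53383513]
```

```bash
python3 -m jog '[[[-0.1,0.06,0,0,0,0],[-0.1,0.06,0.3,0,0,0],[-0.1,0.06,0.6,0,0,0],[-0.1,0.06,0.8,0,0,0],[-0.1,0.06,0.9,0,0,0],[-0.1,0.06,0.9,0,0,0]]]'
```

```text
time_s: 7.35
tool_pos: [0.5625, 0.074, 0.0666]
tool_rot: [-0.0, 0.699, 0.715, -0.0]
force: [-0.4, 0.0, -0.4]
grip_width: 0.0336
grip_force: 50.3
```

```bash
python3 -m jog '[[[0,0,0.2,0,0,0],[0,0,0.4,0,0,0],[0,0,0.6,0,0,0],[0,0,0.6,0,0,0]]]'
```

```text
time_s: 7.75
tool_pos: [0.5625, 0.074, 0.0605]
tool_rot: [-0.0, 0.699, 0.715, -0.0]
force: [0.4, 0.4, -0.8]
grip_width: 0.0339
grip_force: 50.3
```

```bash
python3 -m jog '[[[0,0,0.4,0,0,0],[0,0,0.8,0,0,0],[0,0,1.2,0,0,0],[0,0,1.6,0,0,0],[0,0,2.0,0,0,0],[0,0,2.0,0,0,0]]]'
```

```text
time_s: 8.35
tool_pos: [0.5623, 0.0739, 0.0401]
tool_rot: [-0.0, 0.699, 0.715, -0.0]
force: [-0.2, -0.2, -1.3]
grip_width: 0.0341
grip_force: 50.3
```

```bash
python3 -m jog '[[[0,0,0.1,0,0,0],[0,0,0.2,0,0,0],[0,0,0.3,0,0,0],[0,0,0.3,0,0,0]]]'
```

```text
time_s: 8.75
tool_pos: [0.5626, 0.0739, 0.0378]
tool_rot: [-0.0, 0.7, 0.715, -0.0]
force: [-0.0, -0.4, -0.8]
grip_width: 0.0338
grip_force: 50.3
```

```bash
python3 -m jog '[[[0,0,0.1,0,0,0],[0,0,0.2,0,0,0],[0,0,0.2,0,0,0]]]'
```

```text
time_s: 9.05
tool_pos: [0.5627, 0.074, 0.0361]
tool_rot: [0.0, 0.699, 0.715, 0.0]
force: [-0.9, -1.0, 3.8]
grip_width: 0.0341
grip_force: 50.8
```

```bash
python3 -m jog '[[[0,0,-0.1,0,0,0],[0,0,-0.1,0,0,0],[0,0,-0.1,0,0,0],[0,0,-0.1,0,0,0]]]' 0.35; python3 -m jog '[[[0,0,-2,0,0,0],[0,0,-6,0,0,0],[0,0,-10,0,0,0],[0,0,-13,0,0,0],[-5,0,-13,0,0,0],[-8,0,-13,0,0,0],[-8,0,-13,0,0,0]]]'; python3 - <<'E'
from h import *
im=snap('wrist','w7');t,r=tool();print(t,cast('s0',(433,226),.012),proj('w7',[.5633,.0742,.042]))
cv2.imwrite('pics/w7c.png',cv2.resize(im[0:300,120:520,::-1],(800,600)))
E
```

```text
time_s: 9.45
tool_pos: [0.5627, 0.074, 0.0368]
tool_rot: [-0.0, 0.699, 0.715, 0.0]
force: [-0.0, 0.1, -0.3]
grip_width: 0.0558
grip_force: 0.0
time_s: 10.15
tool_pos: [0.5642, -0.0119, 0.1667]
tool_rot: [0.001, 0.702, 0.712, -0.001]
force: [0.4, 0.3, -0.2]
grip_width: 0.0553
grip_force: 0.0
[ 0.56421276 -0.00880304  0.16670173] [[0.56883502 0.25292808 0.012     ]] [[313.77165299  92.86119175]]
```

View pics/w7c.png

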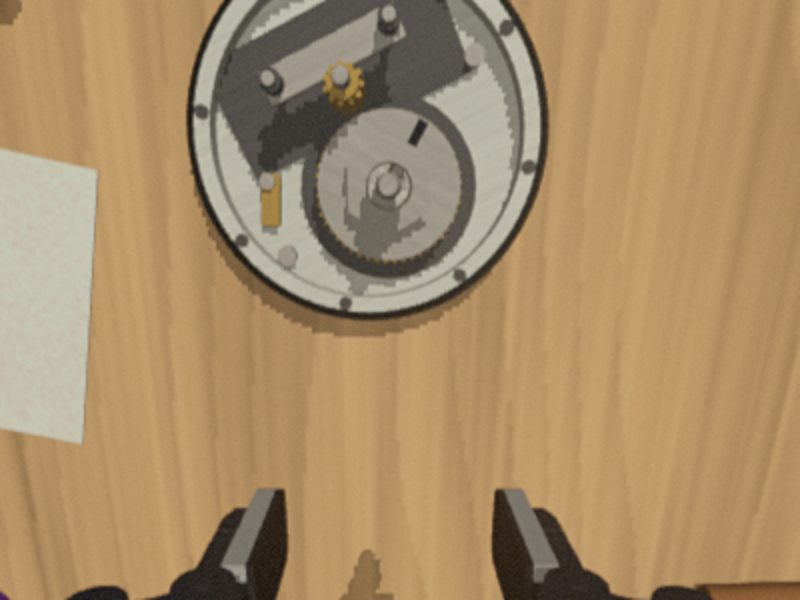

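The plate lies flat on the gear at crop (389,187). Its bar at (417,132) is in line with the keyway at (398,168). That was the last picture view, so from here I work from numbers. Next is the spacer.

```bash
python3 - <<'E'
from h import *
hs=lambda n:cv2.cvtColor(load(n)[0],cv2.COLOR_RGB2HSV).astype(int)
for n,c in (('s0',(427,172)),('d0',(353,295))):
    im,_,_=load(n);h=hs(n)
    m,ce,a=blob(im,c,32,lambda q:(h[:,:,1]>170)&(h[:,:,2]>110)&(h[:,:,0]<28));ys,xs=np.nonzero(m)
    top=(xs[ys<ys.min()+3].mean(),ys.min()+1);print(n,a,top,ys.max(),cast(n,top,.15).round(3))
print(shift([.566,.253,.18]))
t,r=tool();print(t,ang(r.as_matrix()[:,1]),observe()['qpos'])
E
```

```text
s0 239 (np.float64(429.55), np.int64(143)) 174 [[0.416 0.266 0.15 ]]
d0 136 (np.float64(354.1923076923077), np.int64(269)) 289 [[0.419 0.263 0.15 ]]
[26.17207355  0.62181987 -1.35815404]
[ 0.56421276 -0.00880304  0.16670173] 0.9706762749316876 [ 0.20647567  0.49945806 -0.41036913  1.81014316  0.25109108  0.88368253
 -0.30278499]
```

```bash
python3 -m jog '[[[26.2,0.6,-1.4,0,0,0],[26.2,0.6,-1.4,0,0,0],[26.2,0.6,-1.4,0,0,0],[26.2,0.6,-1.4,0,0,0],[26.2,0.6,-1.4,0,0,0],[26.2,0.6,-1.4,0,0,0],[26.2,0.6,-1.4,0,0,0],[26.2,0.6,-1.4,0,0,0]]]'|head -2; cat > sp.py <<'E'
from h import *
import sys
n=sys.argv[1];im=snap('wrist',n);t,r=tool()
p=proj(n,[float(sys.argv[2]),float(sys.argv[3]),.016])[0].round().astype(int);rad=int(sys.argv[4])
# non-wood component: low saturation
h=cv2.cvtColor(im,cv2.COLOR_RGB2HSV).astype(int)
m,c,a=blob(im,tuple(p),rad,lambda q:h[:,:,1]<65)
print('proj',p,'blob',c.round(1),a)
top,tc,ta=blob(im,tuple(c.round().astype(int)),rad,lambda q:(h[:,:,1]<65)&(q.max(2)>135)&(m>0))
cs,_=cv2.findContours(top,cv2.RETR_EXTERNAL,cv2.CHAIN_APPROX_NONE);hull=cv2.convexHull(max(cs,key=len))[:,0]
Q=cast(n,hull,.016)[:,:2]*1000;mr=cv2.minAreaRect(Q.astype(np.float32));print('top',tc.round(1),ta,'rect',mr,'centroid',cast(n,tc,.016)[0])
ap=cv2.approxPolyDP(Q.astype(np.float32)[:,None],2.2,True)[:,0];print('corners',ap.round(1).tolist())
dk,dc,da=blob(im,tuple(c.round().astype(int)),rad,lambda q:q.max(2)<62);print('dark',dc.round(1),da,cast(n,dc,.016)[0].round(4))
c0=c.round().astype(int);s=max(1,rad//14)
g=im[c0[1]-rad:c0[1]+rad:s,c0[0]-rad:c0[0]+rad:s].max(2);sat=h[c0[1]-rad:c0[1]+rad:s,c0[0]-rad:c0[0]+rad:s,1]
for a,b in zip(g,sat):print(''.join('.' if y>=65 and x>62 else '#' if x<62 else '+' if x<125 else 'o' for x,y in zip(a,b)))
print(t,ang(r.as_matrix()[:,1]))
E
python3 sp.py w8 .567 .255 26
```

```text
time_s: 11.0
tool_pos: [0.5644, 0.2558, 0.1804]
proj [316 179] blob [314.4 177.1] 478
top [314.5 177. ] 369 rect ((565.3757934570312, 256.2192077636719), (31.737655639648438, 30.341594696044922), 1.2888145446777344) centroid [0.56537776 0.25696621 0.016     ]
corners [[558.0, 271.20001220703125], [574.2000122070312, 270.5], [581.0999755859375, 258.5], [572.9000244140625, 241.1999969482422], [556.2999877929688, 242.0], [549.5, 254.39999389648438]]
dark [313.5 189.5] 4 [0.5646 0.2428 0.016 ]
....................................................
....................................................
....................................................
....................................................
....................................................
....................................................
....................................................
....................................................
....................................................
....................................................
....................................................
.....................o
[... 1504 characters left out ...]
..........
....................oooo....oooooo..................
....................................................
....................................................
....................................................
....................................................
....................................................
....................................................
....................................................
....................................................
....................................................
....................................................
....................................................
[0.5647317  0.25469679 0.18040941] 1.1717030614300707
```

```bash
python3 - <<'E'
from h import *
print(shift([.5653,.2565,.004]))
E
```

```text
[ 0.20198922  0.07032094 17.64065761]
```

```bash
python3 -m jog '[[[0.2,0.07,4,0,0,33],[0.2,0.07,8,0,0,33],[0.2,0.07,12,0,0,33],[0.2,0.07,14,0,0,33],[0.2,0.07,16,0,0,33],[0.2,0.07,17.5,0,0,33],[0.2,0.07,17.5,0,0,33]]]'; python3 -m jog '[[[0,0,0,0,0,0],[0,0,0,0,0,0],[0,0,0,0,0,0],[0,0,0,0,0,0]]]' 1 40;python3 -m jog '[[[0,0,-0.3,0,0,0],[0,0,-0.3,0,0,-60],[0,0,-0.3,0,0,-60],[0,0,-0.3,0,0,-60],[0,0,-0.3,0,0,-60],[0,0,-0.3,0,0,-60],[0,0,-0.3,0,0,-60],[0,0,-0.3,0,0,-60]]]'
```

```text
time_s: 11.75
tool_pos: [0.5646, 0.2561, 0.004]
tool_rot: [0.0, 0.874, 0.486, -0.002]
force: [-0.6, 0.2, 0.4]
grip_width: 0.0554
grip_force: 0.0
time_s: 12.15
tool_pos: [0.5663, 0.2581, 0.0071]
tool_rot: [0.0, 0.874, 0.486, 0.001]
force: [-1.3, -1.1, 6.0]
grip_width: 0.0289
grip_force: 40.3
time_s: 12.95
tool_pos: [0.5655, 0.258, 0.0091]
tool_rot: [0.0, 0.511, 0.86, 0.0]
force: [0.1, -0.2, -0.6]
grip_width: 0.0283
grip_force: 39.6
```

```bash
python3 -m jog '[[[0,0,0.2,0,0,0],[0,0,0.2,0,0,0]]]' ; python3 -m jog '[[[0,0,0,0,0,0],[0,0,0,0,0,0],[0,0,0,0,0,0]]]' 0.35 | head -1;  python3 -m jog '[[[0,0,-5,0,0,0],[0,0,-10,0,0,60],[0,0,-10,0,0,60],[0,0,-10,0,0,60],[0,0,-10,0,0,60],[0,0,-10,0,0,60],[0,0,-10,0,0,60],[0,0,-10,0,0,60]]]' | head -2;  python3 -m jog '[[[0,0,0,0,0,60],[0,0,0,0,0,60],[0,0,0,0,0,60],[0,0,0,0,0,60],[0,0,0,0,0,60],[0,0,0,0,0,60],[0,0,0,0,0,60],[0,0,0,0,0,60]]]' | head -2; python3 sp.py w9 .5653 .2565 34; python3 -c "
from h import *
print(observe()['qpos'])"
```

```text
time_s: 13.15
tool_pos: [0.5657, 0.258, 0.0071]
tool_rot: [0.0, 0.515, 0.857, 0.0]
force: [-0.1, -1.3, 2.9]
grip_width: 0.0285
grip_force: 39.9
time_s: 13.45
time_s: 14.25
tool_pos: [0.5653, 0.2582, 0.1068]
time_s: 15.05
tool_pos: [0.5652, 0.2585, 0.1068]
proj [314 203] blob [315.7 199.6] 810
top [315.7 201. ] 599 rect ((566.8336791992188, 255.13864135742188), (29.28338623046875, 33.277870178222656), 88.10294342041016) centroid [0.56677832 0.25541876 0.016     ]
corners [[583.4000244140625, 253.8000030517578], [575.2000122070312, 240.60000610351562], [558.0999755859375, 240.8000030517578], [550.2000122070312, 256.5], [559.0, 270.0], [577.0, 269.20001220703125]]
dark [324.1 187.5] 16 [0.5785 0.248  0.016 ]
..................................
..................................
..................................
..................................
..................................
..................................
.................+................
...............o++++..............
.............o++oo+.+.............
............o+oooooo+#+...........
..........+oooooooooo#+++.........

[... 245 characters left out ...]
.........ooo..........oooo........
.........ooo+........ooooo........
.........ooo++.+...+oooooo........
.........oooo++++++ooooooo........
.........oooooo.++++oooooo........
..........ooooooooooooooo.........
............ooooooooooo...........
..............ooooooo.............
................ooo...............
..................................
..................................
..................................
..................................
..................................
..................................
..................................
[0.56519073 0.25845719 0.10676259] -91.59282049592645
[-0.52560976  0.62315972  0.03385274  1.73216613 -0.02748019  0.78679217
 -2.07730468]
```

```bash
python3 -m jog '[[[0.1,0.2,4,0,0,0.7],[0.1,0.2,7,0,0,0.7],[0.1,0.2,9,0,0,0.7],[0.1,0.2,9.7,0,0,0.7],[0.1,0.2,9.7,0,0,0.7]]]'; python3 -m jog '[[[0,0,0,0,0,0],[0,0,0,0,0,0],[0,0,0,0,0,0],[0,0,0,0,0,0]]]' 1 50; python3 -m jog '[[[0,0,-5,0,0,0],[0,0,-10,0,0,0],[0,0,-14,0,0,0],[0,0,-14,0,0,0],[0,0,-14,0,0,0]]]'; python3 -c "
from h import *
snap('wrist','w10');t,r=tool();print(t,shift([.56,-.03,.15]))"
```

```text
time_s: 15.6
tool_pos: [0.5659, 0.2559, 0.0091]
tool_rot: [0.0, 1.0, -0.02, -0.001]
force: [-0.5, 0.8, 0.4]
grip_width: 0.0555
grip_force: 0.0
time_s: 16.0
tool_pos: [0.5673, 0.2564, 0.0114]
tool_rot: [-0.001, 1.0, -0.021, 0.001]
force: [-1.5, -0.6, 6.5]
grip_width: 0.0282
grip_force: 49.5
time_s: 16.5
tool_pos: [0.5669, 0.2563, 0.1514]
tool_rot: [-0.001, 1.0, -0.021, 0.001]
force: [-0.8, -0.0, -1.5]
grip_width: 0.0277
grip_force: 49.8
[0.56601525 0.25598714 0.14990947] [ 6.23631241e-01  2.85982377e+01 -1.48478622e-02]
```

```bash
cat > asc.py <<'E'
from h import *
import sys
n,u,v,w,hh,s=sys.argv[1],*map(int,sys.argv[2:7]);im,_,_=load(n)
h=cv2.cvtColor(im,cv2.COLOR_RGB2HSV).astype(int)
print('cols',u-w,'rows',v-hh)
for y in range(v-hh,v+hh,s):
    print('%3d '%y+''.join('.' if h[y,x,1]>=75 and h[y,x,2]>62 else '#' if h[y,x,2]<62 else '+' if h[y,x,2]<125 else 'o' for x in range(u-w,u+w,s)))
E
python3 asc.py w10 315 255 44 40 1 | cut -c1-100
```

```text
cols 271 rows 215
215 ........................................................................................
216 ........................................................................................
217 ........................................................................................
218 ........................................................................................
219 ........................................................................................
220 ........................................................................................
221 ........................................................................................
222 ..........................................o++...........................................
223 .........................................++++++.........................................
224 .......................................++++++++++.......................................
225 .....................................++++++++++++++.....................................
226 ..................................o++++++++++++++++++..
[... 5657 characters left out ...]
..o+++o.........................#################
288 ################...........................oo...........................################
289 ################........................................................################
290 ################........................................................################
291 ################........................................................################
292 ###############.........................................................################
293 ###############.........................................................################
294 ###############.........................................................################
```

```bash
python3 asc.py w6 315 255 40 36 1
```

```text
cols 275 rows 219
219 oooooooooooooooooooooooooooooooo++++++++oooooooooooooooo+######+oooooooooooooooo
220 ooooooooooooooooooooooooooooooo++++++++oooooooooooooooooo++###+ooooooooooooooooo
221 ooooooooooooooooooooooooooooo+++++++++ooooooooooooooooooooo++++ooooooooooooooooo
222 ooooooooooooooooooooooooooo+++++++++ooooooooooooooooooooooooo+oooooooooooooooooo
223 ooooooooooooooooooooooooo+++++++++oooooooooooooooooooooooooooooooooooooooooooooo
224 ooooooooooooooooooooooo+++++++++oooooooooooooooooooooooooooooooooooooooooooooooo
225 ooooooooooooooooooooo+++++++++oooooooooooooooooooooooooooooooooooooooooooooooooo
226 oooooooooooooooooooo++++++++oooooooooooooooooooooooooooooooooooooooooooooooooooo
227 oooooooooooooooooo+++++++++ooooooooooooooooooooooooooooooooooooooooooooooooooooo
228 oooooooooooooooo+++++++++ooooooooooooooooooooooooooooooooooooooooooooooooooooooo
229 oooooooooooooo+++++++++ooooooooooooooooooooooooooooooooooooooooooooooooooooooooo
230 oooooooooooo+++++++++ooooooooooooooooooooooooooooooooooooooooooooooooooooooooooo
231 oooooooooo+++++++++ooooooooooooooooooooooooooooooooooooooo
[... 4337 characters left out ...]
++++++++++++########
283 #######+oooooooooooooooooooooooooooooooooooooooooooooooo++++++++++++++++########
284 #######+ooooooooooooooooo++ooooooooooooooooooooooooooo+++++++++++++++o++########
285 #######+oooooooooooooooo++++oooooooooooooooooooooooo++++++++++++++o++o+++#######
286 #######+ooooooooooooooooooooooooooooooooooooooooooo++++++++++++++++++++++#######
287 #######oooooooooooooooooooooooo++oooooooooooooooooo+++++++++++++++++++oo.#######
288 ######..ooooooooooooooooooooooo+++ooooooooooooooooo++++++++++++++++++.....######
289 ######....ooooooooooooooooooooo++++++oooooooooooooo++++++++++++++++o......######
290 ######......ooooooooooooooooooooooooooooooooooooooo++++++++++++++o........######
```

```bash
python3 - <<'E'
from h import *
from scipy.spatial.transform import Rotation as R
def tf(n,uv,z): # tool-frame, cam pose const in tool: cam [.08,.002,-.143]
    _,E,K=load(n); Rt=np.array([[0,-.95,-.311],[1,0,0],[0,-.311,.95]])
    # camera axes in tool: right=+y? verify with E
    return None
t10=np.array([.566,.256,.1505]);t6=np.array([.5617,.0749,.0752])
for n,t,yaw,vs in (('w10',t10,-92.3,[(315,233),(315,288.5)]),('w6',t6,1.2,[(314.8,221.3),(314.8,290)])):
    y=np.radians(yaw);ty=np.array([np.cos(y),np.sin(y)]);tx=np.array([-ty[1],ty[0]]) # tool x = tool y rotated +90 (z down)
    for dz in (.004,.0055,.007):
        P=cast(n,vs,t[2]+dz)[:,:2]-t[:2];L=np.linalg.norm(P[0]-P[1]);m=P.mean(0);print(n,dz,'len',L.round(4),'mid x,y',(m@tx).round(4),(m@ty).round(4))
E
```

```text
w10 0.004 len 0.0344 mid x,y -0.0008 0.0019
w10 0.0055 len 0.034 mid x,y 0.0001 0.0019
w10 0.007 len 0.0337 mid x,y 0.001 0.0019
w6 0.004 len 0.0419 mid x,y -0.0011 0.001
w6 0.0055 len 0.0414 mid x,y -0.0002 0.001
w6 0.007 len 0.041 mid x,y 0.0006 0.001
```

```bash
python3 -m jog '[[[0.4,4,0,0,0,-93.5],[0.4,8,0,0,0,-93.5],[0.4,12,0,0,0,-93.5],[0.4,16,0,0,0,-93.5],[0.4,18.2,0,0,0,-93.5],[0.4,18.2,0,0,0,-93.5],[0.4,18.2,0,0,0,-93.5],[0.4,18.2,0,0,0,-93.5]]]' | head -3; python3 - <<'E'
from h import *
v=[]
for i in range(3):
    p,r=tool();v.append([*p,ang(r.as_matrix()[:,1])]);read_camera('wrist')
print(np.mean(v,0),np.std(v,0),observe()['qpos'])
E
```

```text
time_s: 17.35
tool_pos: [0.5615, 0.0736, 0.1482]
tool_rot: [-0.001, 0.836, 0.549, -0.001]
[  0.5615434    0.07356635   0.14820671 -23.27863636] [5.63169605e-05 5.59673485e-05 4.96270571e-05 3.02926144e-01] [-0.0111607   0.51445108 -0.30241894  1.82563473  0.19802021  0.8334308
 -0.82798227]
```

```bash
python3 -m jog '[[[0.08,0.08,0,0,0,-24.5],[0.08,0.08,1,0,0,-24.5],[0.08,0.08,3,0,0,-24.5],[0.08,0.08,5,0,0,-24.5],[0.08,0.08,6.2,0,0,-24.5],[0.08,0.08,6.2,0,0,-24.5],[0.08,0.08,6.2,0,0,-24.5]]]' ; python3 - <<'E'
from h import *
snap('wrist','w11');p,r=tool();print(p,ang(r.as_matrix()[:,1]))
E
python3 asc.py w11 315 250 30 36 1
```

```text
time_s: 18.2
tool_pos: [0.5635, 0.0746, 0.0879]
tool_rot: [-0.0, 0.703, 0.711, -0.0]
force: [0.5, 0.2, -0.2]
grip_width: 0.0278
grip_force: 49.8
[0.56377748 0.07468385 0.08830807] 0.7220818183612375
cols 285 rows 214
214 ++oooooooooooooo+++++++++ooo+++ooo++++++.ooooooooooooooooooo
215 ++oooooooooooooo++++++++o+oo++++ooo+++++..oooooooooooooooooo
216 ++oooooooooooooo+++++++++ooo+++oooo+++o+..oooooooooooooooooo
217 ++ooooooooooooo++++++++++ooo+++o+oo+++o+..oooooooooooooooooo
218 +++oooooooooooo++++++++++ooo+++o+o++++o++++ooooooooooooooooo
219 +++oooooooooooo++++++++++ooo+++oooo+++o++++ooooooooooooooooo
220 +++oooooooooooo+++++++++ooooo++oooo+++o++++ooooooooooooooooo
221 ooooooooooooooo++++++o+oooooo++oooo+++o++++ooooooooooooooooo
222 oo+oooooooooooo+++++oooooooo++oooo++++o++++ooooooooooooooooo
223 oo+oooooooooooo+++++oooooo++++ooooo+++oo+++ooooooooooooooooo
224 oo+oooooooooooo++++ooooo++++++ooooo+++oo++oooooooooooooooooo
225 oo+oooooooooooo+++oooo++++++++oooooooooo++oooooooooooooooooo
226 oo+ooooooooooo+++oooo++++++++++ooooooooo+ooooooooooooooooooo
227 oo+ooooooooooo+++oo+++++++++++ooo+
[... 3096 characters left out ...]
ooooooooooooooooooooooooo+++ooo++o+++++++++++#####
276 ####+ooooooooooooooooooooooooooooo+oooooo++++++++++++oo.####
277 ####.ooooooooooooooooooooooooooooooooooo+++++++++++oo...####
278 ####...ooooooooooooooooooooooooooooooooo++++++++++......####
279 ####.....ooooooooooooooooooooooooooooooo++++++++........####
280 ###........ooooooooooooooooooooooooooooo++++++..........####
281 ###..........ooooooooooooooooooooooooooo++++.............###
282 ###............ooooooooooooooooooooooooo++...............###
283 ###..............ooooooooooooooooooooooo.................###
284 ###................oooooooooooooooooooo..................###
285 ###...................oooooooooooooooo...................###
```

```bash
python3 -m jog '[[[-0.03,-0.1,0,0,0,-0.4],[-0.03,-0.1,0.4,0,0,-0.4],[-0.03,-0.1,0.8,0,0,-0.4],[-0.03,-0.1,1.0,0,0,-0.4],[-0.03,-0.1,1.0,0,0,-0.4]]]' ; python3 - <<'E'
from h import *
snap('wrist','w12');p,r=tool();print(p,ang(r.as_matrix()[:,1]))
im=load('w12')[0].max(2)
for y in range(242,280):print(y,''.join('%x'%(v//16) for v in im[y,288:344]))
E
```

```text
time_s: 18.75
tool_pos: [0.563, 0.0749, 0.0777]
tool_rot: [-0.0, 0.7, 0.715, 0.001]
force: [2.4, 3.7, -2.7]
grip_width: 0.0279
grip_force: 49.6
[0.56298819 0.07490478 0.0777104 ] 1.2101820076719507
242 3677778899aaaaaaaa9a99aaaaaaaaaaaa9422222225898877764233
243 36777899aaaaaaaaaaaa9aaaa9aaaaaaaa7222222237aa9987775222
244 467899aaaaaaaa9aaaaaaa999999aaaaa83223222259aaa999885232
245 4899aaaaaaaaaaaaaaaa99988878888998533222248aaaaaa9996232
246 5aaaaaaaaaaaaaaaaa987768886666556777642237aaaa9a9aa96323
247 6aaaaaaaaaaaaaaa9876567aaa7665655568864359aa9aaa9aaa7322
248 6aaaaaaaaaaaaa997566667aaa766665555667878aaaaaa9aaa96322
249 5aaaaaaaaaaaa9866557889aaa888886555678aaaaaaa9aaaaa76322
250 6baaaaaaaaaa98765568aaaaaaaaaaa876679aaaaaaaaaaaaa977222
251 5baaaaaaaaa987766578aaa9aaaaaaa98789aaaaaaaaaa9999977323
252 5baaaaaaaaa877777568aaaaaaaaaaa976899aaaaa9aaaa777777222
253 5baaaaaaaa9777777658aaaaaaaaaaa976778aaaaa89aa9777777322
254 6aaaaaaaaa8677777657aaaaaaaaaaa966779aaaa967aa8777777312
255 5aaaaaaaa966777777669aaaaaaaaaa76677999a97469a7677777322
256 5aaaaaaaa8667777777689aaaaaaa986777777798545
[... 715 characters left out ...]
78888777776666656777777774222
269 37aaaaaaaa9877888888888888888887778776655566777777774222
270 37aaaaaaaaa877878888888888888878777776555677776777764222
271 37aaaaaaaaaa88778888888888888888777776555677777777774222
272 36aaaaaaaaaaa8887888888888888878787767667777777777773222
273 36aaaaaaaaaaa9988888888888888888777777877777777777773222
274 26baaaaaaaaaaaa98888888888888888777778977777777777773222
275 26aaaaaaaaaaaaaaa988888888888887778899a77777777777773222
276 26aaaaaaaaaaaaaaaa999988888888788899aaa77777777777884222
277 259aaaaaaaaaaaaaaaaaaa99999999999aaaaaa77777777779ab5212
278 248999aaaaaaaaaaaaaaaaaaaaaaaaaaaaaaaa8777777779abba5222
279 23688899aaaaaaaaaaaaaaaaaaaaaaaaaaaaa976676679a9aa896222
```

```bash
python3 - <<'E'
from h import *
n='w12';t,r=tool()
for dz in (.004,.0055,.007):
    b=cast(n,(314.5,260.8),t[2]+dz)[0];s=cast(n,(313.3,254),.076)[0];print(b,s,r.inv().apply(s-b)*100,(s-b)[:2]@[.48,.87])
E
```

```text
[0.56403397 0.07153073 0.0817104 ] [0.5633507  0.07249853 0.076     ] [ 0.09762445 -0.06670214  0.57108818] 0.0005140153704017614
[0.56401192 0.07240929 0.0832104 ] [0.5633507  0.07249853 0.076     ] [ 0.00959026 -0.06646628  0.7209995 ] -0.0002397405222024268
[0.56398986 0.07328784 0.0847104 ] [0.5633507  0.07249853 0.076     ] [-0.07844393 -0.06623043  0.87091083] -0.0009934964148066029
```

```bash
python3 -m jog '[[[0.05,0,-0.2,0,0,0],[0.1,0,-0.2,0,0,0],[0.1,0,0,0,0,0],[0.1,0,0.1,0,0,0],[0.1,0,0.1,0,0,0]]]'
```

```text
time_s: 19.3
tool_pos: [0.5626, 0.0752, 0.0767]
tool_rot: [-0.0, 0.7, 0.714, 0.0]
force: [2.8, 3.3, -1.7]
grip_width: 0.0278
grip_force: 49.9
```

```bash
python3 -m jog '[[[0,0,-0.6,0,0,0],[0,0,-1.2,0,0,0],[0,0,-1.2,0,0,0]]]'|sed -n '2p;4p';python3 -m jog '[[[0.07,0,0,0,0,0],[0.07,0,0.6,0,0,0],[0.07,0,1.0,0,0,0],[0.07,0,1.0,0,0,0]]]'|sed -n '2p;4p'
```

```text
tool_pos: [0.5623, 0.0742, 0.0894]
force: [0.0, -0.5, 0.4]
tool_pos: [0.5621, 0.0758, 0.0779]
force: [0.0, -0.1, -1.0]
```

```bash
python3 -m jog '[[[0,0,0.2,0,0,0],[0,0,0.4,0,0,0],[0,0,0.5,0,0,0],[0,0,0.5,0,0,0]]]'|sed -n '2p;4p';python3 -m jog '[[[0,0,0.1,0,0,0],[0,0,0.2,0,0,0],[0,0,0.3,0,0,0],[0,0,0.3,0,0,0]]]'|sed -n '2p;4p'
```

```text
tool_pos: [0.5624, 0.0758, 0.0736]
force: [0.3, 0.3, -0.9]
tool_pos: [0.5624, 0.0758, 0.0706]
force: [-0.4, 0.7, -0.3]
```

```bash
python3 -m jog '[[[0,0,0.1,0,0,0],[0,0,0.2,0,0,0],[0,0,0.2,0,0,0]]]'|sed -n '2p;4p';python3 -m jog '[[[0,0,0.1,0,0,0],[0,0,0.2,0,0,0],[0,0,0.2,0,0,0]]]'|sed -n '2p;4p'
```

```text
tool_pos: [0.5624, 0.0758, 0.0686]
force: [1.2, -0.1, 0.1]
tool_pos: [0.5624, 0.0758, 0.0666]
force: [-0.2, 0.1, -1.4]
```

```bash
python3 -m jog '[[[0,0,0.3,0,0,0],[0,0,0.6,0,0,0],[0,0,0.9,0,0,0],[0,0,1.1,0,0,0],[0,0,1.1,0,0,0]]]'|sed -n '2p;4p';python3 -m jog '[[[0,0,0.1,0,0,0],[0,0,0.2,0,0,0],[0,0,0.2,0,0,0]]]'|sed -n '2p;4p'
```

```text
tool_pos: [0.5623, 0.0758, 0.0554]
force: [0.2, 0.5, -0.4]
tool_pos: [0.5625, 0.0758, 0.0538]
force: [0.2, 0.8, -0.4]
```

```bash
python3 -m jog '[[[0,0,0.1,0,0,0],[0,0,0.15,0,0,0],[0,0,0.15,0,0,0]]]'|sed -n '2p;4p';python3 -m jog '[[[0,0,0.08,0,0,0],[0,0,0.15,0,0,0],[0,0,0.15,0,0,0]]]'|sed -n '2p;4p'
```

```text
tool_pos: [0.5626, 0.0758, 0.0533]
force: [-3.7, -0.9, 11.5]
tool_pos: [0.5627, 0.0759, 0.0531]
force: [-8.1, -2.3, 28.3]
```

```bash
python3 -m jog '[[[0,0,-0.25,0,0,0],[0,0,-0.25,0,0,0]]]'|sed -n '2p;4p';python3 -m jog '[[[0,0,0,0,0,0],[0,0,0,0,0,0],[0,0,0,0,0,0],[0,0,0,0,0,0]]]' 0.35|tail -2; python3 -m jog '[[[0,0,-2,0,0,0],[0,0,-6,0,0,0],[0,0,-10,0,0,0],[0,0,-11.3,0,0,0],[-5,0,-11.3,0,0,0],[-8.2,0,-11.3,0,0,0],[-8.2,0,-11.3,0,0,0],[-8.2,0,-11.3,0,0,0]]]'|head -4; python3 - <<'E'
from h import *
snap('wrist','w13');snap('side','d1');snap('scene','s1');p,r=tool();print(p)
print('spacer top exp',proj('w13',[.5633,.0742,.058]),proj('w13',[.5633,.0742,.074]))
E
python3 asc.py w13 314 90 34 42 1
```

```text
tool_pos: [0.5628, 0.0759, 0.0538]
force: [0.4, -0.2, -0.6]
grip_width: 0.0558
grip_force: 0.0
time_s: 24.2
tool_pos: [0.564, -0.0069, 0.1658]
tool_rot: [-0.0, 0.7, 0.714, -0.0]
force: [0.5, 0.2, -0.4]
[ 0.56412105 -0.00464306  0.16608957]
spacer top exp [[314.39853415  99.23998228]] [[314.40165299  98.99280136]]
cols 280 rows 48
 48 +++.....oooooo+.........##++#+##+++++++++++++++++++++++++++++++++++o
 49 +++.....++o++++.........###++#+#+##++++++++++++++++++++++++++++ooooo
 50 ++.......++++#+.........+++#+#++###+++++++++++++++++++++++++++oooooo
 51 ++.........++...........+######+#++++++++++++++++++++++++++++ooooooo
 52 ++......................##+++##+##++++++++++++++++++++++++oooooooooo
 53 +++.....................+####+#++#+++++++++++++++++++++++ooooooooooo
 54 ++++....................+++##+++###++++++++++++++++++++ooooooooooooo
 55 ####+...................###+##++#####++++++++++++++++ooooooooooooooo
 56 #####..................+#+##+#+##++#+++++++++++++++++ooooooooooooooo
 57 +++#+..................+++#++#+#++++++++++++++++++++++oooooooooooooo
 58 ###+#+.................##++#####++
[... 4663 characters left out ...]
++++++++ooooo++++++++++oooooooooooooo++++++
123 ##+##++++ooo+++++++++++++++++++++++o++++++++++++oooooooooooooo++++++
124 +#++####.ooo++++++++++++++++++++++++++++++++++ooooooooooooooo..+++++
125 #+#++#++..o+++++++++++++++++++++++++++++++++++oooooooooooooo+.++++++
126 +++#++#+..++++++++++++++++++++++++++++++++++++ooooooooooooo+++++++++
127 ++#+++#+##++.+++++++++++++++++++++++++++++++++oooooooooooo.+++++++++
128 o++##+#++##...+++++++++++++++++++++++++++++++oooooooooooo..+++++++++
129 oo++#++++#+...+++++++++++++++++++++++++++++++oooooooooo++.+++++++++o
130 ooo++##++#++#++..++++++++++++++++++++++++++++ooooooooo..#+++++++++oo
131 ooo+++#++#+++#+...++++++++++++++++++++++++++oooooooo+...+++++++++ooo
```

```bash
python3 -c "
from h import *
print(close_job())"
```

```text
the job is handed in; nothing more can be done
None
```

The job is handed in at about 24 s: the drag plate sits flat on the gear, keyed spacer flat on top with tabs in the keyway, both let go; heights checked by contact, and I did not re-check the bystanders in a picture at the end.

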